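# Fish the infuser out of the teapot and shut the pot

## Task

The small steel teapot has been emptied: take the tea infuser out from the bottom of the pot, stand it upright in the little drip dish and let go of it, then tip the pot's hinged lid fully shut. Leave the pot and the dish standing where they are, and do not knock the mug or the honey jar about.

Things in the scene. Friction and masses are not known exactly. Their poses are not given: they have to be found in the camera images.
- teapot: round steel teapot, loose, 0.7 kg. Origin: centre of its underside; x axis points to the short cone spout (tip 95 mm out, 88 mm up). Black loop handle and lid hinge lie on the -x side; the handle reaches 106 mm out and 77 mm up, 10 mm thick. Belly 126 mm across at 32 mm height; rim 88 mm high; wall 3 mm; inner floor 4 mm above the underside
- pot_mouth (a point): centre of the teapot's mouth, level with its rim, 88 mm above the underside and 84 mm above the inner floor. The neck is 74 mm across inside (80 outside) and widens below the top 6 mm: widely opened fingers do not pass it. Axes as the teapot's
- pot_lid (a joint): angle of the pot's hinged steel lid: 0 = shut on the rim, 1.57 = upright, stop at 2.25 rad (leaning back over the handle). Hinge line along the teapot's y, 45 mm to the -x side of the mouth's centre, 1 mm above the rim. The hinge is stiff: the lid stays at any angle and yields to about 1 N near its edge
- lid_edge (a point): point of the lid's edge farthest from the hinge, 85 mm from the hinge line. The lid is a disc 81 mm across, 2 mm thick at the edge and 9 mm at the centre, with a black knob 19 mm across on the centre of its outer face; shut, the knob's top is 24 mm above the rim
- infuser_center (a point): tea infuser standing loose on the pot's inner floor: perforated steel capsule 42 mm across, 36 mm high, with a round black knob 13 mm across on top; 56 mm high in all, 60 g. The point is on its axis half-way up, 28 mm above its foot; z along the knob. The knob, where to grip it, spans 10 to 28 mm above the point; in the pot its top is 28 mm below the rim
- dish_floor (a point): centre of the inner floor of the white round drip dish (loose, 78 mm across the rim, 13 mm high, flat inner floor about 58 mm across, 4 mm above its underside)
- mug: white mug, 80 mm across, 85 mm high, handle on its +y side; bystander. Origin: centre of its underside
- honey_jar: honey jar with a grey lid, 63 mm across, 95 mm high; bystander. Origin: centre of its underside
There are look-alikes about, which are no part of the job. Of the things shaped like the part that bears infuser_center, the bare steel one is meant.

How it is judged:
On the way, in this order (a step that is already met when the one before it is completed fails the run):
1. the infuser is lifted out of the pot, clear of its rim (z of infuser_center in the frame of pot_mouth above 0.032 m), for 0.1 s.
2. the infuser stands upright on the floor of the drip dish, let go (horizontal distance between infuser_center and dish_floor below 0.014 m and z of infuser_center in the frame of dish_floor below 0.032 m and angle between infuser_center's own z axis and vertical below 0.12 rad and contact force between the fingers and anything else below 0.1 N), for 0.2 s.
At the end, for the whole second after the job is handed in: The infuser stands upright (within 7 degrees) on the floor of the drip dish, its axis within 14 mm of the dish's centre; the pot's lid is shut (below 0.08 rad); pot and dish stand within 40 mm of where they were, the pot upright and at rest (horizontal distance between infuser_center and dish_floor below 0.014 m and z of infuser_center in the frame of dish_floor below 0.032 m and angle between infuser_center's own z axis and vertical below 0.12 rad and value of joint pot_lid below 0.08 rad and angle between teapot's own z axis and vertical below 0.05 rad and distance of each of teapot, dish_floor from where it was at the start of the episode below 0.04 m and linear speed of teapot below 0.02 m/s); the robot touches nothing.
It fails at once if the teapot is tipped or shoved away (angle between teapot's own z axis and vertical above 0.35 rad or distance of teapot from where it was at the start of the episode above 0.06 m).
It fails at once if the mug or the honey jar is knocked over or pushed more than 40 mm (distance of any of mug, honey_jar from where it was at the start of the episode above 0.04 m or angle between any of mug, honey_jar's own z axis and vertical above 0.5 rad).
It also fails if it takes over 58 s, if anything falls off the work surface, if the arm or the gripper's body presses on something with over 40 N, if the wrist force passes 120 N, or if a joint passes its speed limit or range.

## Robot

A 6-joint arm with a two-finger parallel gripper is mounted at the origin on a cart in front of the work surface, level with it; the furniture and walls round the work are solid. World frame = base frame: x ahead of the robot, y to its left, z up, the work surface at z = 0. Lengths are in m, angles in rad, forces in N, time in s.
With the tool pointing down it reaches from about 0.35 to 0.85 m from the base axis. Payload 8.1 kg.
Tool frame: the origin (TCP) lies midway between the tips of the shut fingers; the grasp point (between the pads) lies robot.grasp_offset behind it (robot.grasp_offset is the distance from the TCP to the grasp point, in m); z points along the fingers, y is the direction in which the jaws open and shut (so a half turn about z gives the same grasp; the last joint's range is limited). The gripper opens to 93 mm and grips with 3 to 60 N. Pads are 15 mm wide; open, the fingers measure 128 mm over their backs; the gripper's body (75 mm by 188 mm) begins 65 mm behind the grasp point.
Start: joints at [-1.387, 0.13, 1.488, -0, 1.523, -0.085], TCP at [0.159, -0.578, 0.219] pointing down, gripper open.
Joint ranges: [-2.96, 2.96], [-0.89, 2.26], [0.02, 2.5], [-1.34, 4.48], [0, 2.73], [-2.66, 2.66]. Speed limits (rad/s): [2.39, 2.39, 2.79, 3.14, 3.14, 3.14].

## Interface

Orientations are given as a rotation vector (axis times angle).
In Python, from plant import robot gives the robot as it stands.
- The arm moves only by the shell command python3 -m handwheel 'ROWS' [OPENING] [FORCE]. ROWS is text: rows parted by semicolons, each of 6 numbers parted by spaces: the shift along the world's x, y, z each as a share of 0.3 m, from -1 to 1, then the turn, a rotation vector about the world's x, y, z each as a share of 45 degrees, from -1 to 1. A call has 1 to 5 rows; each row is the pose to reach, as a shift and turn from the pose commanded when the call began; what a row does not reach only later rows make up. A row lasts 1/10 s, in which the tool goes at most 50 mm and 8.59 degrees, less where a joint would pass 70% of its speed; a pose out of reach is approached as far as the arm can. A call with a number of a shift or a turn outside -1 to 1 is refused whole. A call with a gripper value outside its range is refused whole. OPENING is the closure, from -1 (fully open) to 1 (shut), set as the call begins (- or left out, the last holds). The fingers move at their own pace and stop on an object; FORCE is the grip in N (left out, the last holds). Time passes only in rows, so rows that repeat a pose let the fingers close. It gives the time, the measured TCP pose, the force and the opening at its end, in the units of the state.
- robot.read_state(): the state, without advancing time (a new reading comes with each control period).
- robot.read_camera(name): name is "side" or "top" or "wrist"; returns (picture, depth): 384x512x3 uint8, red, green, blue; 384x512 float32, m along the optical axis (not along the pixel's ray), 0 where there is no reading.
- robot.camera_model(name): a dict with "camera_matrix" (3x3 intrinsics, pixels), "dist" ([k1, k2, p1, p2, k3] as OpenCV has them; the pictures are not rectified), "pose" (4x4, takes a point from camera to world coordinates); the wrist camera has in their place "tool_from_camera" (4x4, takes a point from camera to tool coordinates, whose origin is the TCP and whose axes are the flange's). Camera axes: x right, y down, z forward; pixel columns grow to the right and rows downward; lengths in m; the calibration is good to about 2 mm. A picture is of the moment at which its call begins: read the wrist's pose just before it. camera_model takes no time and is no camera call.
- robot.close_job(): hands the job in, once; it reports no verdict.
Trained networks look in the newest picture that a camera, given by its name, has taken for a name from the list of things; names that differ only in an ending like _2 or _b are one class to them, and where a whole thing is asked for, a point or a joint stands for the part that bears it (a point fixed in the world has none). Each returns a list of dicts, best first, with "conf" (0 to 1); they miss things now and then, are a little off and sometimes report something else, mostly with a low value. They report only what shows in the picture. A call takes as long as a camera call. They do not tell look-alikes from the thing itself.
- robot.look_for(camera, query): "rect" ([centre column, centre row, width, height] in pixels, round what is visible of it).
- robot.silhouettes(camera, query): "pixels" (384x512 bool, what is visible of it) and "rect" ([centre column, centre row, width, height] in pixels, round what is visible of it).
- robot.tip_of(camera, query): "at" ([row, column] in pixels: a listed point, or the origin of a listed thing).
The state is a dict: "t": time; "q": joint angles; "dq": joint speeds; "joint_torque": joint torques, N m; "tool_pos": TCP position; "orientation": TCP orientation; "force": force on the tool from outside, world axes, zero at the start; "wrist_torque": the same for the moment, N m; "opening": finger opening in m.
Only numpy, scipy, OpenCV 4.12 (cv2) and the standard library are available. Lean on these libraries where they do the work, as an engineer would, in place of code of your own. Each camera call takes 0.05 s, during which the arm holds its last target.

## Working session

There is one attempt and no reset: what is moved stays moved. The work goes in short steps, Python scripts to look and compute and a shell command to move; the robot and the scene stay as the last step left them, time stands still between calls to the robot, and variables do not carry over. Pictures are saved under pics/ and viewed, and the job is handed in when it is done.

```bash
ls; mkdir -p pics; cat > h.py <<'E'
import numpy as np, cv2
from plant import robot
from scipy.spatial.transform import Rotation as R
def shot(cam,name):
    s=robot.read_state()
    im,d=robot.read_camera(cam)
    cv2.imwrite(f'pics/{name}.png',cv2.cvtColor(im,cv2.COLOR_RGB2BGR))
    np.savez(f'{name}.npz',im=im,d=d,pos=s['tool_pos'],ori=s['orientation'])
    return im,d,s
def pose(cam,s=None):
    m=robot.camera_model(cam)
    if 'pose' in m: return m,np.array(m['pose'])
    T=np.eye(4);T[:3,:3]=R.from_rotvec(s['orientation']).as_matrix();T[:3,3]=s['tool_pos']
    return m,T@np.array(m['tool_from_camera'])
def ray(cam,uv,s=None):
    m,T=pose(cam,s)
    p=cv2.undistortPoints(np.array(uv,float).reshape(-1,1,2),np.array(m['camera_matrix']),np.array(m['dist'])).reshape(-1,2)
    r=np.c_[p,np.ones(len(p))]@T[:3,:3].T
    return T[:3,3],r
def atz(cam,uv,z,s=None):
    o,r=ray(cam,uv,s); return o+r*((z-o[2])/r[:,2])[:,None]
def atd(cam,uv,d,s=None):
    o,r=ray(cam,uv,s); return o+r*np.array(d)[:,None]
def cloud(cam,d,s=None,mask=None):
    ok=d>0
    if mask is not None: ok&=mask
    v,u=np.nonzero(ok)
    return atd(cam,np.c_[u,v],d[v,u],s),u,v
def proj(cam,P,s=None):
    m,T=pose(cam,s); W=np.linalg.inv(T)
    return cv2.projectPoints(np.array(P,float).reshape(-1,1,3),cv2.Rodrigues(W[:3,:3])[0],W[:3,3],np.array(m['camera_matrix']),np.array(m['dist']))[0].reshape(-1,2)
E
python3 - <<'E'
from h import *
s=robot.read_state();print(s, robot.grasp_offset)
for c in ['top','side','wrist']:
    im,d,s=shot(c,c+'0')
    for q in ['teapot','infuser_center','dish_floor','mug','honey_jar','pot_lid']:
        for r in robot.look_for(c,q)[:3]: print(c,q,r)
    print(c,pose(c,s)[1].round(3).tolist())
E
```

```text
pics
{'t': 0.0, 'q': array([-1.38738737e+00,  1.31134750e-01,  1.48926395e+00,  2.17958033e-05,
        1.52299712e+00, -8.54052340e-02]), 'dq': array([ 0.00120901, -0.00128612, -0.00024212, -0.00158244,  0.00118392,
        0.0002396 ]), 'joint_torque': array([-5.28540004e-04, -5.59847331e+01, -4.91750908e+01,  7.68283848e-02,
        3.55723849e-02, -1.54303934e-04]), 'tool_pos': array([ 0.15927681, -0.577891  ,  0.21761164]), 'orientation': array([-3.11147289e+00, -4.20739005e-01,  1.04523141e-04]), 'force': array([ 0.40319201,  0.62097368, -0.59194019]), 'wrist_torque': array([ 0.02284479, -0.00307128,  0.04196806]), 'opening': 0.09302545175053813} 0.0188
top teapot {'rect': [205.1, 222.6, 79.2, 49.3], 'conf': 0.96}
top infuser_center {'rect': [208.9, 220.1, 14.3, 18.0], 'conf': 0.66}
top infuser_center {'rect': [258.0, 207.8, 12.6, 17.7], 'conf': 0.46}
top dish_floor {'rect': [357.9, 231.1, 24.5, 24.5], 'conf': 0.59}
top mug {'rect': [346.8, 179.9, 48.0, 36.1], 'conf': 0.86}
top honey_jar {'rect': [156.9, 160.6, 27.1, 32.1], 'conf': 0.85}
top pot_lid {'rect': [229.4, 228.9, 17.9, 25.9], 'conf': 0.64}
top [[-0.013, -0.99, 0.141, 0.453], [-1.0, 0.015, 0.015, -0.014], [-0.017, -0.141, -0.99, 1.051], [0.0, 0.0, 0.0, 1.0]]
side teapot {'rect': [278.2, 215.1, 49.3, 80.5], 'conf': 0.93}
side infuser_center {'rect': [250.7, 207.1, 17.0, 15.1], 'conf': 0.66}
side dish_floor {'rect': [245.8, 157.8, 21.0, 13.7], 'conf': 0.77}
side mug {'rect': [214.0, 161.8, 29.0, 37.1], 'conf': 0.97}
side honey_jar {'rect': [234.6, 277.1, 32.0, 47.1], 'conf': 0.81}
side pot_lid {'rect': [281.9, 188.9, 24.5, 29.5], 'conf': 0.91}
side pot_lid {'rect': [213.6, 160.3, 28.5, 35.0], 'conf': 0.47}
side [[-0.957, 0.182, -0.227, 0.878], [0.291, 0.592, -0.752, 0.976], [-0.003, -0.785, -0.619, 0.869], [0.0, 0.0, 0.0, 1.0]]
wrist [[0.266, -0.929, -0.257, 0.231], [-0.964, -0.257, -0.07, -0.558], [-0.001, 0.266, -0.964, 0.384], [0.0, 0.0, 0.0, 1.0]]
```

View pics/top0.png

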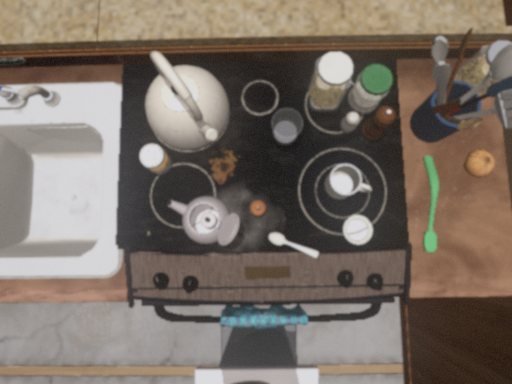

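View pics/side0.png

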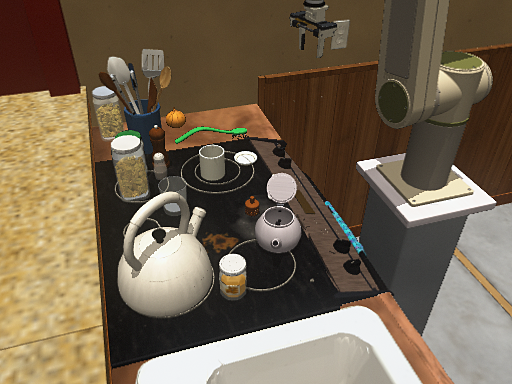

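```bash
python3 - <<'E'
import cv2
a=cv2.imread('pics/top0.png')[130:270,130:400]
b=cv2.imread('pics/side0.png')[120:320,170:370]
cv2.imwrite('pics/topz.png',cv2.resize(a,None,fx=2.9,fy=2.9,interpolation=3))
cv2.imwrite('pics/sidez.png',cv2.resize(b,None,fx=2.9,fy=2.9,interpolation=3))
E
```

```text
(no output)
```

View pics/topz.png

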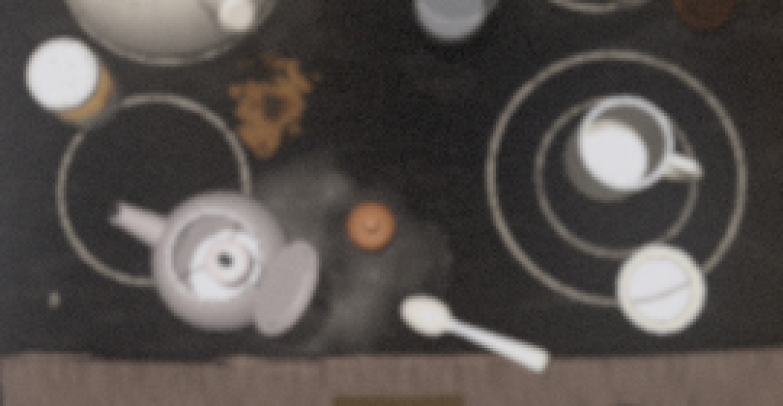

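View pics/sidez.png

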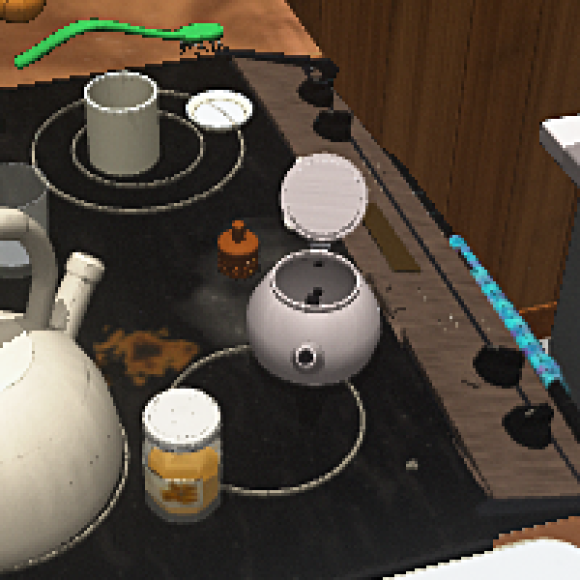

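The top view shows the pot at about (205,222), spout towards +y and slightly +x. The lid is open at about (229,229), the bare infuser is inside at (209,219), the copper look-alike stands outside at (258,208), and the dish is at (358,230). Now the measurements.

```bash
python3 - <<'E'
from h import *
for c in ['top','side']:
    z=np.load(c+'0.npz');d=z['d'];
    robot.read_camera(c)
    for q in ['teapot','pot_lid','infuser_center','dish_floor','mug','honey_jar']:
        for r in robot.silhouettes(c,q)[:2]:
            P,u,v=cloud(c,d,None,r['pixels'])
            if len(P)==0: print(c,q,'none');continue
            print(c,q,round(r['conf'],2),len(P),'med',np.median(P,0).round(3),'lo',np.percentile(P,3,axis=0).round(3),'hi',np.percentile(P,97,axis=0).round(3))
    for q,zz in [('pot_mouth',.088),('infuser_center',.032),('dish_floor',.004),('lid_edge',.16),('teapot',0)]:
        for r in robot.tip_of(c,q)[:2]:
            a=r['at'];print(c,q,r['conf'],a,atz(c,[[a[1],a[0]]],zz)[0].round(4))
E
```

```text
top teapot 0.68 1994 med [0.526 0.118 0.072] lo [0.474 0.042 0.001] hi [0.578 0.194 0.153]
top pot_lid 0.95 433 med [0.503 0.061 0.133] lo [0.472 0.04  0.101] hi [0.534 0.083 0.156]
top infuser_center 0.65 214 med [0.53  0.117 0.039] lo [0.513 0.101 0.014] hi [0.549 0.138 0.059]
top infuser_center 0.63 188 med [ 0.561 -0.009  0.035] lo [ 0.543 -0.027  0.03 ] hi [0.58  0.007 0.055]
top dish_floor 0.81 586 med [ 0.502 -0.276  0.004] lo [ 0.47  -0.306 -0.   ] hi [ 0.534 -0.244  0.013]
top dish_floor 0.44 213 med [0.53  0.117 0.039] lo [0.513 0.101 0.006] hi [0.547 0.138 0.059]
top mug 0.75 982 med [ 0.627 -0.242  0.028] lo [ 0.588 -0.29   0.001] hi [ 0.661 -0.194  0.084]
top honey_jar 0.83 725 med [0.686 0.25  0.092] lo [0.662 0.226 0.01 ] hi [0.718 0.283 0.097]
top honey_jar 0.24 221 med [0.531 0.117 0.039] lo [0.513 0.101 0.004] hi [0.55  0.137 0.059]
top pot_mouth 0.92 [218.1, 202.7] [0.5325 0.1265 0.088 ]
top infuser_center 0.74 [206.1, 255.0] [ 0.5668 -0.0032  0.032 ]
top infuser_center 0.59 [219.8, 211.3] [0.5323 0.112  0.032 ]
top dish_floor 0.85 [229.8, 358.3] [ 0.5021 -0.2784  
[... 292 characters left out ...]
85 0.155]
side infuser_center 0.54 231 med [0.57  0.001 0.032] lo [ 0.55  -0.033  0.002] hi [0.585 0.012 0.057]
side dish_floor 0.54 248 med [ 0.502 -0.282  0.007] lo [ 0.469 -0.31   0.001] hi [ 0.534 -0.241  0.016]
side mug 0.79 790 med [ 0.633 -0.206  0.057] lo [ 0.597 -0.272  0.007] hi [ 0.667 -0.19   0.087]
side honey_jar 0.6 1176 med [0.7   0.279 0.073] lo [0.667 0.233 0.003] hi [0.727 0.291 0.098]
side pot_mouth 0.57 [219.5, 280.0] [0.5362 0.1404 0.088 ]
side infuser_center 0.53 [207.4, 248.5] [0.5793 0.0048 0.032 ]
side dish_floor 0.73 [157.5, 245.4] [ 0.5011 -0.2852  0.004 ]
side lid_edge 0.58 [175.7, 280.4] [0.5062 0.0527 0.16  ]
side teapot 0.7 [242.4, 273.4] [0.5473 0.1295 0.    ]
```

```bash
python3 -m handwheel '0.08 0.15 0.05 0 0 0.06;0.16 0.3 0.1 0 0 0.12;0.23 0.44 0.1 0 0 0.18;0.31 0.59 0.1 0 0 0.24;0.39 0.74 0.1 0 0 0.3' 
python3 -m handwheel '0.08 0.15 0 0 0 0.06;0.16 0.3 0 0 0 0.12;0.23 0.44 0 0 0 0.18;0.31 0.59 0 0 0 0.24;0.39 0.74 0 0 0 0.3' 
```

```text
t: 2.75
tool_pos: [0.2745, -0.3593, 0.2489]
orientation: [3.041, 0.786, 0.001]
force: [1.6, -0.2, -0.2]
opening: 0.0929
t: 3.25
tool_pos: [0.3906, -0.1389, 0.2491]
orientation: [2.927, 1.138, 0.001]
force: [1.0, -0.4, 1.3]
opening: 0.0927
```

```bash
python3 -m handwheel '0.08 0.15 0 0 0 0.06;0.16 0.3 0 0 0 0.12;0.23 0.44 0 0 0 0.18;0.31 0.59 0 0 0 0.24;0.39 0.74 0 0 0 0.3' 0.55 20
python3 -m handwheel '0.06 0.08 0 0 0 0.06;0.08 0.12 0 0 0 0.12;0.08 0.12 0 0 0 0.18;0.08 0.12 0 0 0 0.25;0.08 0.12 0 0 0 0.25'
python3 - <<'E'
from h import *
im,d,s=shot('wrist','w1')
print(s['t'],s['tool_pos'],s['orientation'],s['opening'])
for q,zz in [('pot_mouth',.088),('infuser_center',.032)]:
    for r in robot.tip_of('wrist',q)[:2]:
        a=r['at'];print(q,r['conf'],a,atz('wrist',[[a[1],a[0]]],zz,s)[0].round(4))
P,u,v=cloud('wrist',d,s); np.savez('w1c.npz',P=P,u=u,v=v)
E
```

```text
t: 3.75
tool_pos: [0.5068, 0.0818, 0.2489]
orientation: [2.773, 1.475, 0.001]
force: [1.0, -0.5, 0.3]
opening: 0.0577
t: 4.25
tool_pos: [0.5298, 0.1149, 0.2486]
orientation: [2.616, 1.739, -0.001]
force: [0.3, 1.1, 1.0]
opening: 0.022
4.25 [0.52983172 0.11493236 0.24860732] [ 2.61645481e+00  1.73873335e+00 -7.96698780e-04] 0.021962312946129006
pot_mouth 0.68 [162.6, 253.2] [0.5321 0.127  0.088 ]
infuser_center 0.75 [156.9, 261.0] [0.5392 0.1202 0.032 ]
infuser_center 0.73 [236.8, 314.3] [ 0.5635 -0.0068  0.032 ]
```

View pics/w1.png

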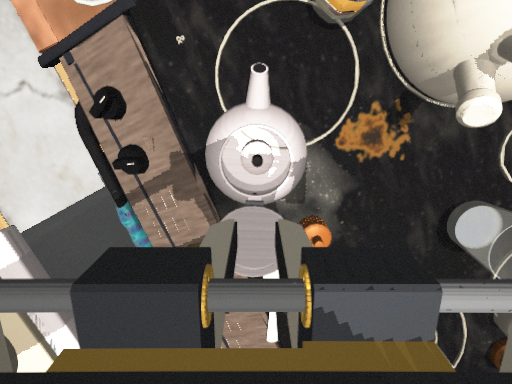

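The wrist view shows the infuser knob at about (258,160) inside the mouth, centred near (254,162). The spout tip is at (260,68) and the lid sits behind the fingers at (252,240).

```bash
python3 - <<'E'
from h import *
import cv2
z=np.load('w1.npz'); s=dict(tool_pos=z['pos'],orientation=z['ori']); c=np.load('w1c.npz');P,u,v=c['P'],c['u'],c['v']
d=z['d']
m=(abs(u-257)<45)&(abs(v-160)<45)
k=m&(P[:,2]>.050)&(P[:,2]<.066)&(np.hypot(P[:,0]-.535,P[:,1]-.12)<.028)
print('knob',k.sum(),P[k].mean(0),np.median(P[k],0),P[k].min(0),P[k].max(0), u[k].mean(),v[k].mean())
kk=m&(P[:,2]>.030)&(P[:,2]<.046)&(np.hypot(P[:,0]-.535,P[:,1]-.12)<.033)
print('caps',kk.sum(),np.median(P[kk],0),P[kk].min(0),P[kk].max(0))
q=m&(P[:,2]>.084)&(P[:,2]<.094)
A=P[q][:,:2]; (cx,cy),r=cv2.minEnclosingCircle(A.astype(np.float32)); print('rim',q.sum(),cx,cy,r)
b=(P[:,2]>.025)&(P[:,2]<.04)&(np.hypot(P[:,0]-.53,P[:,1]-.125)<.08)&(P[:,1]>.07)
t=(abs(u-260)<15)&(abs(v-68)<10)&(P[:,2]>.07); print('spout',t.sum(),np.median(P[t],0))
l=(P[:,2]>.1)&(v>195)&(abs(u-252)<40)&(P[:,2]<.19)&(v<285); print('lid',l.sum(), np.percentile(P[l],[2,50,98],axis=0).round(3))
im=z['im'][100:300,170:340]; cv2.imwrite('pics/w1z.png',cv2.resize(cv2.cvtColor(im,cv2.COLOR_RGB2BGR),None,fx=3,fy=3,interpolation=3))
E
```

```text
knob 101 [0.53405835 0.12224604 0.05888541] [0.53413061 0.12235744 0.05927753] [0.52771963 0.11586192 0.0500773 ] [0.53990497 0.1279019  0.06085441] 256.6039603960396 160.95049504950495
caps 769 [0.53474899 0.12393286 0.03903003] [0.51321156 0.10145408 0.03111974] [0.55413537 0.14209044 0.04554422]
rim 776 0.532314658164978 0.12334286421537399 0.04365282133221626
spout 233 [0.57317395 0.20986749 0.08237497]
lid 2671 [[0.485 0.038 0.102]
 [0.506 0.061 0.133]
 [0.53  0.087 0.157]]
```

View pics/w1z.png

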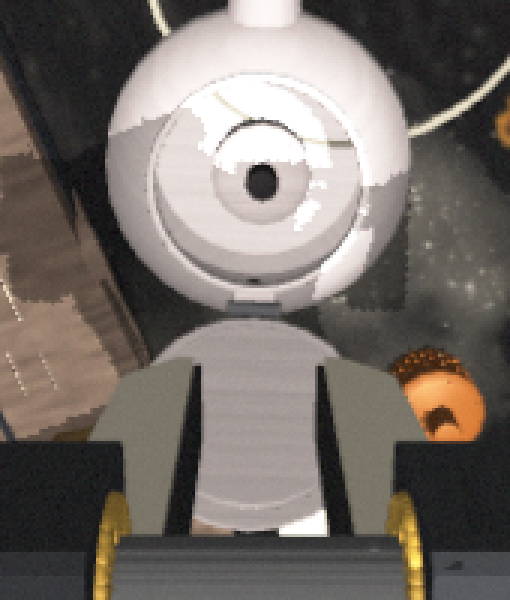

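```bash
python3 -m handwheel '0.014 0.024 -0.12 0 0 0;0.014 0.024 -0.27 0 0 0;0.014 0.024 -0.36 0 0 0;0.014 0.024 -0.36 0 0 0'
python3 - <<'E'
from h import *
im,d,s=shot('wrist','w2')
print(s['t'],s['tool_pos'],s['opening'])
P,u,v=cloud('wrist',d,s)
k=(P[:,2]>.050)&(P[:,2]<.066)&(np.hypot(P[:,0]-.534,P[:,1]-.122)<.015)
print(k.sum(),P[k].mean(0),np.percentile(P[k],[2,98],axis=0))
E
```

```text
t: 4.8
tool_pos: [0.5307, 0.1219, 0.1357]
orientation: [-2.615, -1.734, 0.012]
force: [-0.1, -0.6, 0.3]
opening: 0.0207
4.8 [0.53071833 0.12190744 0.13568589] 0.0206641296336784
217 [0.53446566 0.12255478 0.05834017] [[0.52876093 0.11620529 0.05089821]
 [0.54002681 0.12770036 0.06069954]]
```

View pics/w2.png

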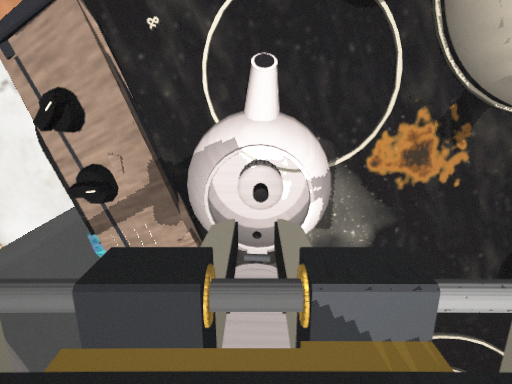

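```bash
python3 -m handwheel '0.005 0 -0.06 0 0 0;0.005 0 -0.14 0 0 0;0.005 0 -0.2 0 0 0;0.005 0 -0.24 0 0 0;0.005 0 -0.24 0 0 0'
```

```text
t: 5.35
tool_pos: [0.5358, 0.1226, 0.0688]
orientation: [-2.618, -1.737, 0.001]
force: [-0.7, -0.4, 1.0]
opening: 0.021
```

```bash
python3 -m handwheel '-0.003 0 -0.03 0 0 0;-0.004 0 -0.06 0 0 0;-0.004 0 -0.082 0 0 0;-0.004 0 -0.082 0 0 0'
python3 -m handwheel '0 0 0 0 0 0;0 0 0 0 0 0;0 0 0 0 0 0;0 0 0 0 0 0' 1 20
```

```text
t: 5.75
tool_pos: [0.5338, 0.1226, 0.0429]
orientation: [-2.617, -1.737, 0.003]
force: [-0.1, 0.4, 0.1]
opening: 0.0208
t: 6.15
tool_pos: [0.5348, 0.1228, 0.0443]
orientation: [2.617, 1.737, 0.001]
force: [0.2, -0.5, -1.1]
opening: 0.0124
```

```bash
python3 -m handwheel '0 0 0.04 0 0 0;0 0 0.12 0 0 0;0 0 0.22 0 0 0;0 0 0.32 0 0 0;0 0 0.42 0 0 0'
python3 -m handwheel '0 0 0.12 0 0 0;0 0 0.24 0 0 0;0 0 0.32 0 0 0;0 0 0.32 0 0 0'
python3 - <<'E'
from h import *
im,d,s=shot('wrist','w3')
im,d,s=shot('side','s3');print(s['t'],s['tool_pos'],s['opening'])
im=im[100:340,150:400]; cv2.imwrite('pics/s3z.png',cv2.resize(cv2.cvtColor(im,cv2.COLOR_RGB2BGR),None,fx=2.4,fy=2.4))
E
```

```text
t: 6.65
tool_pos: [0.5346, 0.1228, 0.1723]
orientation: [2.617, 1.737, 0.001]
force: [-0.2, 0.0, -0.5]
opening: 0.0123
t: 7.05
tool_pos: [0.5368, 0.1231, 0.2721]
orientation: [2.614, 1.735, 0.012]
force: [-0.6, -0.1, -0.4]
opening: 0.0121
7.1 [0.53582119 0.122934   0.26914535] 0.012173480790407906
```

View pics/s3z.png

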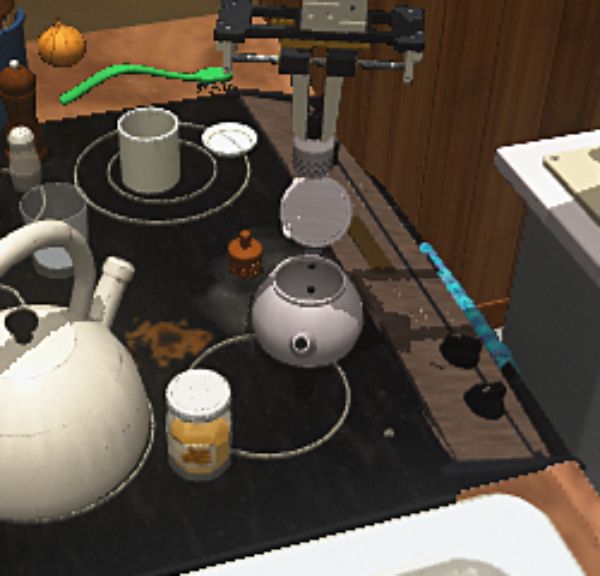

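View pics/w3.png

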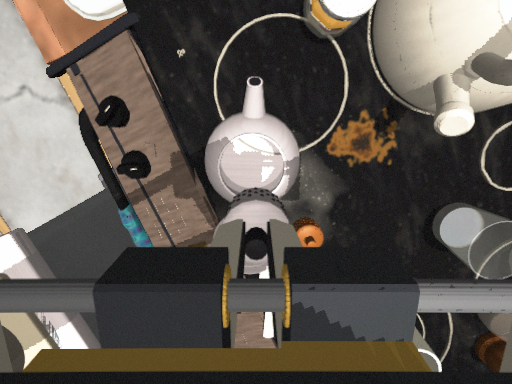

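The infuser is held and clear of the rim: wrist image, infuser at (255,205) and mouth empty. Next I go past the dish so the wrist camera can see it.

```bash
python3 -m handwheel '-0.02 -0.12 0 0 0 0;-0.04 -0.27 0 0 0 0;-0.06 -0.42 0 0 0 0;-0.08 -0.57 0 0 0 0;-0.1 -0.72 0 0 0 0'
python3 -m handwheel '-0.02 -0.15 0 0 0 0;-0.05 -0.3 0 0 0 0;-0.07 -0.45 0 0 0 0;-0.09 -0.6 0 0 0 0;-0.11 -0.74 0 0 0 0'
python3 -m handwheel '0 -0.03 0 0 0 0;0 -0.05 0 0 0 0;0 -0.05 0 0 0 0'
python3 - <<'E'
from h import *
im,d,s=shot('wrist','w4');print(s['t'],s['tool_pos'],s['orientation'],s['opening'])
for r in robot.tip_of('wrist','dish_floor')[:2]:
    a=r['at'];print(r['conf'],a,atz('wrist',[[a[1],a[0]]],.004,s)[0].round(4))
for r in robot.silhouettes('wrist','dish_floor')[:2]:
    P,u,v=cloud('wrist',d,s,r['pixels']); print(r['conf'],r['rect'],len(P),np.percentile(P,[1,50,99],axis=0).round(4))
    (c,rr)=cv2.minEnclosingCircle(P[P[:,2]<.03][:,:2].astype(np.float32)); print(c,rr)
    c=cv2.findContours(r['pixels'].astype(np.uint8),0,1)[0]; c=max(c,key=len).reshape(-1,2)
    print(cv2.minEnclosingCircle(atz('wrist',c,.013,s)[:,:2].astype(np.float32)))
E
```

```text
t: 7.65
tool_pos: [0.503, -0.0945, 0.2639]
orientation: [-2.615, -1.737, 0.003]
force: [0.3, -0.6, -0.1]
opening: 0.0123
t: 8.15
tool_pos: [0.4701, -0.3166, 0.2638]
orientation: [-2.615, -1.735, 0.002]
force: [0.8, -0.4, -0.4]
opening: 0.012
t: 8.45
tool_pos: [0.4713, -0.3297, 0.2647]
orientation: [-2.616, -1.736, 0.001]
force: [0.5, 0.1, 0.1]
opening: 0.0123
8.45 [ 0.47133117 -0.32966265  0.26472021] [-2.61573313e+00 -1.73586539e+00  5.32353613e-04] 0.012349281661434923
0.98 [113.1, 260.9] [ 0.5006 -0.2766  0.004 ]
0.76 [262.6, 110.8, 57.9, 58.9] 2675 [[ 0.4679 -0.3092  0.0017]
 [ 0.5045 -0.2728  0.0046]
 [ 0.5391 -0.2379  0.0135]]
(0.5034657120704651, -0.27489539980888367) 0.0393330417573452
((0.5038461685180664, -0.27354681491851807), 0.03856288269162178)
```

View pics/w4.png

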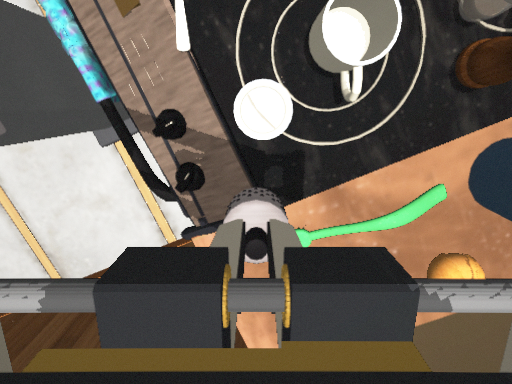

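The dish is at (263,110) in the wrist view, world (0.503, -0.275). Its fitted radius of 39 mm matches the given size.

```bash
python3 -m handwheel '0.05 0.09 -0.05 0 0 0;0.1 0.17 -0.2 0 0 0;0.106 0.182 -0.35 0 0 0;0.106 0.182 -0.48 0 0 0;0.106 0.182 -0.58 0 0 0'
python3 -m handwheel '0 0 0 0 0 0;0 0 0 0 0 0'
python3 - <<'E'
from h import *
im,d,s=shot('side','s5');print(s['t'],s['tool_pos'],s['opening'])
im=im[80:230,170:350]; cv2.imwrite('pics/s5z.png',cv2.resize(cv2.cvtColor(im,cv2.COLOR_RGB2BGR),None,fx=3.8,fy=3.8,interpolation=2))
im,d,s=shot('wrist','w5')
P,u,v=cloud('wrist',d,s)
k=(np.hypot(P[:,0]-.503,P[:,1]+.275)<.04)
for lo,hi in [(-.002,.03),(.05,.08),(.08,.1)]:
  kk=k&(P[:,2]>lo)&(P[:,2]<hi);print(lo,kk.sum(),np.percentile(P[kk],[2,50,98],axis=0).round(4) if kk.sum() else '')
E
```

```text
t: 9.1
tool_pos: [0.5028, -0.273, 0.0893]
orientation: [-2.613, -1.74, 0.001]
force: [0.3, 0.5, -0.3]
opening: 0.0123
t: 9.3
tool_pos: [0.5036, -0.2747, 0.0926]
orientation: [-2.616, -1.739, 0.0]
force: [1.2, 0.7, -0.1]
opening: 0.0125
9.3 [ 0.50363375 -0.27473554  0.09264752] 0.012461300998499366
-0.002 4265 [[ 0.4688 -0.2989 -0.0007]
 [ 0.5108 -0.2622  0.0044]
 [ 0.5397 -0.237   0.0131]]
0.05 502 [[ 0.4904 -0.2762  0.0563]
 [ 0.5117 -0.2597  0.0678]
 [ 0.5242 -0.2569  0.0779]]
0.08 1647 [[ 0.4922 -0.2943  0.0818]
 [ 0.5083 -0.2659  0.089 ]
 [ 0.5236 -0.2569  0.0992]]
```

View pics/s5z.png

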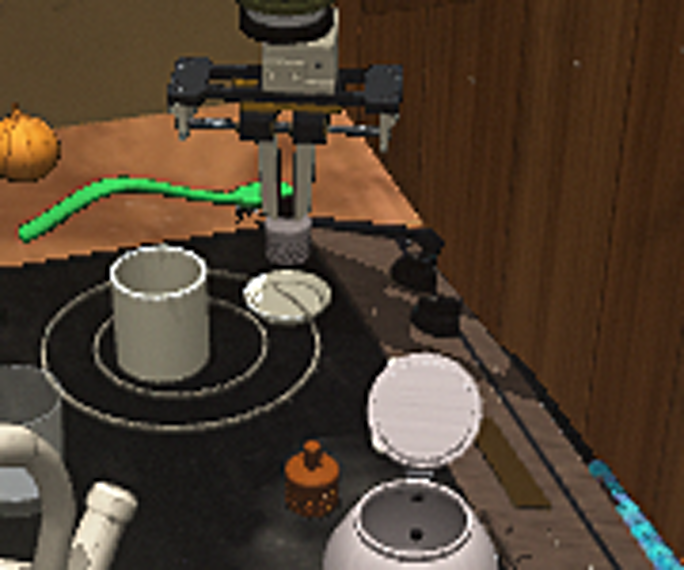

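View pics/w5.png

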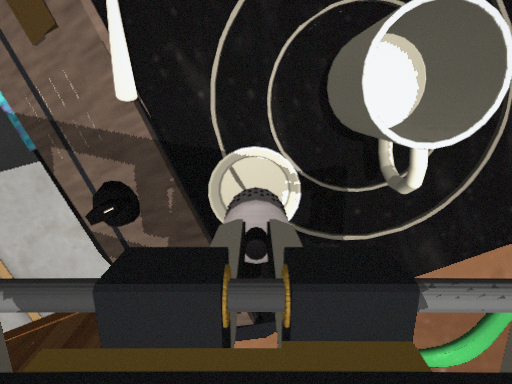

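```bash
python3 -m handwheel '0 0 -0.06 0 0 0;0 0 -0.11 0 0 0;0 0 -0.145 0 0 0;0 0 -0.155 0 0 0;0 0 -0.155 0 0 0'
python3 -m handwheel '0 0 0 0 0 0;0 0 0 0 0 0'
```

```text
t: 9.9
tool_pos: [0.5031, -0.2755, 0.0452]
orientation: [-2.617, -1.737, 0.001]
force: [-0.0, 0.4, 0.2]
opening: 0.0124
t: 10.1
tool_pos: [0.5039, -0.276, 0.0463]
orientation: [2.617, 1.737, 0.001]
force: [0.3, -0.2, -1.0]
opening: 0.0121
```

```bash
python3 -m handwheel '0 0.002 -0.004 0 0 0;0 0.002 -0.005 0 0 0;0 0.002 -0.005 0 0 0'
python3 -m handwheel '0 0 0 0 0 0;0 0 0 0 0 0;0 0 0 0 0 0;0 0 0 0 0 0' 0.5
python3 -m handwheel '0 0 0.05 0 0 0;0 0 0.2 0 0 0;0 0 0.35 0 0 0;0 0 0.5 0 0 0;0 0 0.6 0 0 0'
python3 - <<'E'
from h import *
im,d,s=shot('wrist','w6');print(s['t'],s['tool_pos'],s['opening'])
P,u,v=cloud('wrist',d,s)
r=np.hypot(P[:,0]-.503,P[:,1]+.275); 
k=(r<.025)&(P[:,2]>.05)&(P[:,2]<.07);print('knob',k.sum(),np.percentile(P[k],[2,50,98],axis=0).round(4))
k=(r<.03)&(P[:,2]>.035)&(P[:,2]<.043);print('cap',k.sum(),np.percentile(P[k],[1,50,99],axis=0).round(4))
k=(r<.045)&(P[:,2]>.009)&(P[:,2]<.016);print('dishrim',k.sum(),cv2.minEnclosingCircle(P[k][:,:2].astype(np.float32)))
E
```

```text
t: 10.4
tool_pos: [0.5035, -0.275, 0.0442]
orientation: [2.617, 1.737, 0.0]
force: [-0.2, -0.1, 0.7]
opening: 0.0123
t: 10.8
tool_pos: [0.5034, -0.2751, 0.044]
orientation: [2.617, 1.737, 0.0]
force: [0.5, 0.2, -0.4]
opening: 0.0232
t: 11.3
tool_pos: [0.5044, -0.2757, 0.2296]
orientation: [2.613, 1.735, 0.003]
force: [-0.2, -0.7, -0.1]
opening: 0.0235
11.3 [ 0.50439817 -0.27566645  0.22960354] 0.023543644450087848
knob 114 [[ 0.4972 -0.2814  0.0513]
 [ 0.5031 -0.2753  0.0593]
 [ 0.5087 -0.2702  0.0608]]
cap 809 [[ 0.4835 -0.2954  0.0358]
 [ 0.5039 -0.2739  0.0391]
 [ 0.522  -0.2568  0.0412]]
dishrim 888 ((0.5038242936134338, -0.2735418975353241), 0.03863935172557831)
```

View pics/w6.png

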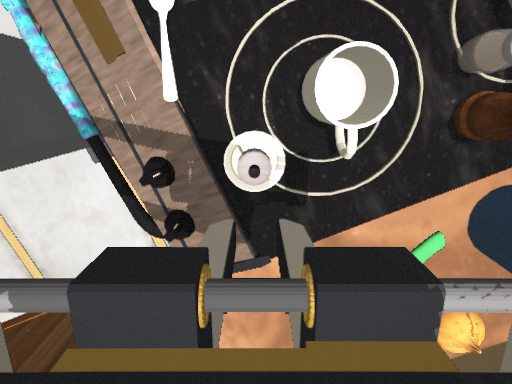

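Infuser stands in the dish: knob at (0.503,-0.275), top at z 0.060, within about 2 mm of the dish centre. Next I shut the fingers and go behind the lid.

```bash
python3 -m handwheel '-0.02 0.12 0.05 0 0 0;-0.03 0.27 0.05 0 0 0;-0.05 0.42 0.05 0 0 0;-0.07 0.57 0.05 0 0 0;-0.08 0.72 0.05 0 0 0' 1 20
python3 -m handwheel '-0.01 0.1 0 0 0 0;-0.01 0.19 -0.05 0 0 0;-0.01 0.19 -0.05 0 0 0'
python3 - <<'E'
from h import *
im,d,s=shot('wrist','w7');print(s['t'],s['tool_pos'],s['opening'])
P,u,v=cloud('wrist',d,s)
l=(P[:,2]>.095)&(P[:,2]<.19)&(np.hypot(P[:,0]-.505,P[:,1]-.061)<.06)&(P[:,1]>.028)
L=P[l];print(l.sum(),np.percentile(L,[1,50,99],axis=0).round(4))
q=(P[:,2]>.085)&(P[:,2]<.093)&(np.hypot(P[:,0]-.5325,P[:,1]-.126)<.05)
print('rim',cv2.minEnclosingCircle(P[q][:,:2].astype(np.float32)))
M=np.array([.5325,.126])
for a in (64,67):
  e=np.array([np.cos(np.radians(a)),np.sin(np.radians(a))]); x=(L[:,:2]-M)@e; y=(L[:,:2]-M)@np.array([-e[1],e[0]])
  print(a,np.percentile(x,[1,50,99]).round(4),np.percentile(y,[1,50,99]).round(4),'top z pts x',x[L[:,2]>.15].mean())
t=(np.hypot(P[:,0]-.573,P[:,1]-.211)<.012)&(P[:,2]>.08);print('spout',P[t].mean(0))
E
```

```text
t: 11.85
tool_pos: [0.4788, -0.0575, 0.2401]
orientation: [2.617, 1.736, 0.001]
force: [2.2, -0.1, -0.7]
opening: 0.0007
t: 12.15
tool_pos: [0.4754, 0.0008, 0.2233]
orientation: [-2.613, -1.741, 0.001]
force: [0.2, -1.6, -0.2]
opening: 0.0007
12.15 [0.47536602 0.00084849 0.2232951 ] 0.0007321092176008292
4781 [[0.4695 0.0361 0.1025]
 [0.5037 0.06   0.1356]
 [0.5397 0.0868 0.1576]]
rim ((0.5320708751678467, 0.12135923653841019), 0.04268186539411545)
64 [-0.0921 -0.0719 -0.0484] [-0.0403 -0.003   0.0341] top z pts x -0.08708149604649436
67 [-0.0923 -0.0721 -0.0486] [-0.0366  0.0007  0.0378] top z pts x -0.08713900083963926
spout [nan nan nan]<stdin>:12: RuntimeWarning: Mean of empty slice.
  ret = um.true_divide(
```

View pics/w7.png

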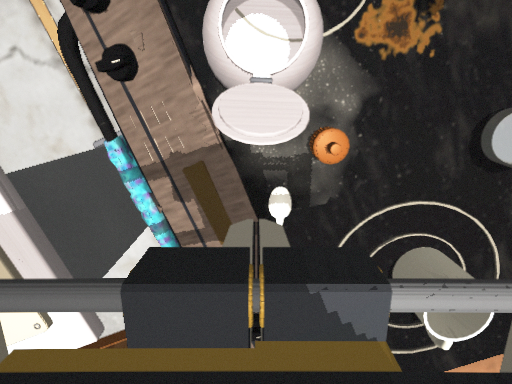

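The wrist view shows the lid at (260,113), edge towards the fingers (which are at about (257,240)). The lid edge is at pot x -92 mm, z 0.158, so it is about 2.15 rad open.

```bash
python3 -m handwheel '0.02 0.018 -0.1 0 0 0;0.02 0.018 -0.2 0 0 0;0.02 0.018 -0.25 0 0 0;0.02 0.018 -0.25 0 0 0;0.02 0.018 -0.25 0 0 0'
```

```text
t: 12.7
tool_pos: [0.4828, 0.0027, 0.1502]
orientation: [2.618, 1.736, 0.001]
force: [0.3, 0.5, 0.1]
opening: 0.0007
```

```bash
python3 -m handwheel '0.015 0.05 -0.01 0 0 0;0.03 0.09 -0.01 0 0 0;0.037 0.11 -0.01 0 0 0;0.045 0.13 -0.005 0 0 0;0.053 0.15 -0.0 0 0 0'
python3 -m handwheel '0.007 0.015 0.005 0 0 0;0.015 0.035 0.01 0 0 0;0.022 0.055 0.02 0 0 0;0.03 0.073 0.03 0 0 0;0.039 0.09 0.035 0 0 0'
python3 - <<'E'
from h import *
im,d,s=shot('side','s8');print(s['t'],s['tool_pos'],s['force'])
im=im[100:300,170:370]; cv2.imwrite('pics/s8z.png',cv2.resize(cv2.cvtColor(im,cv2.COLOR_RGB2BGR),None,fx=3,fy=3,interpolation=2))
E
```

```text
t: 13.2
tool_pos: [0.4988, 0.0486, 0.1497]
orientation: [2.617, 1.737, 0.001]
force: [-0.1, -0.3, 1.0]
opening: 0.0003
t: 13.7
tool_pos: [0.5103, 0.0759, 0.1599]
orientation: [2.617, 1.738, 0.0]
force: [0.0, 0.5, -0.2]
opening: 0.0003
13.7 [0.51025535 0.07589876 0.15989535] [ 0.04776181  0.45028374 -0.22356029]
```

View pics/s8z.png

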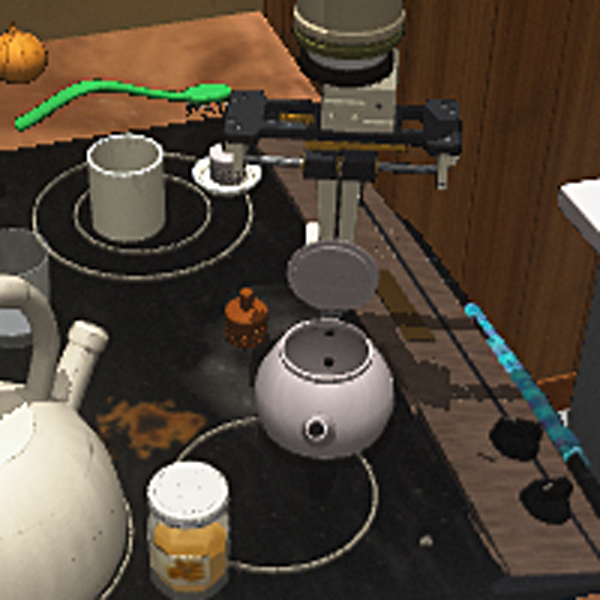

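```bash
python3 -m handwheel '0.02 0.04 0 0 0 0;0.035 0.08 -0.004 0 0 0;0.05 0.11 -0.013 0 0 0;0.064 0.145 -0.038 0 0 0;0.077 0.175 -0.067 0 0 0'
python3 -m handwheel '0.006 0.012 -0.02 0 0 0;0.012 0.025 -0.045 0 0 0;0.019 0.043 -0.071 0 0 0;0.024 0.055 -0.1 0 0 0;0.03 0.07 -0.13 0 0 0'
python3 - <<'E'
from h import *
im,d,s=shot('side','s9');print(s['t'],s['tool_pos'],s['force'])
im=im[100:300,170:370]; cv2.imwrite('pics/s9z.png',cv2.resize(cv2.cvtColor(im,cv2.COLOR_RGB2BGR),None,fx=3,fy=3,interpolation=2))
E
```

```text
t: 14.25
tool_pos: [0.5337, 0.129, 0.1389]
orientation: [2.617, 1.738, 0.001]
force: [0.5, 0.6, 0.2]
opening: 0.0004
t: 14.75
tool_pos: [0.5422, 0.149, 0.0997]
orientation: [2.618, 1.737, -0.0]
force: [-1.1, 0.2, -0.3]
opening: 0.0004
14.75 [0.54218356 0.1489599  0.09969231] [-1.09641359  0.20679426 -0.30437058]
```

View pics/s9z.png

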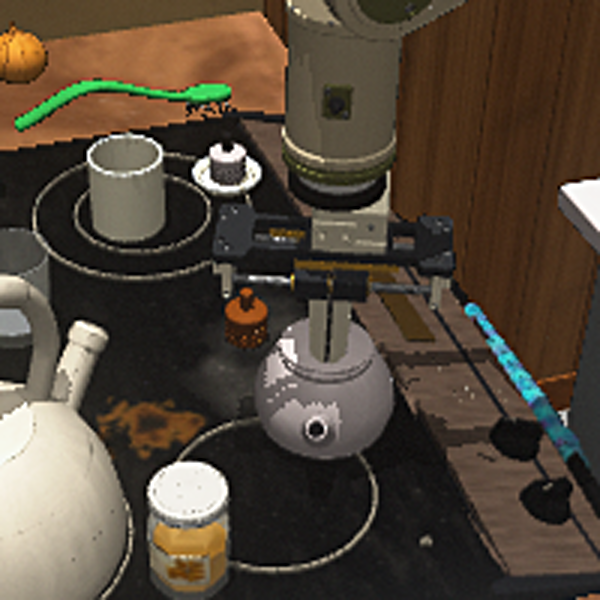

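Lid nearly shut. I press it down gently and watch the force.

```bash
python3 -m handwheel '0 0 -0.012 0 0 0;0 0 -0.02 0 0 0;0 0 -0.024 0 0 0;0 0 -0.024 0 0 0'
python3 -m handwheel '0 0 -0.004 0 0 0;0 0 -0.006 0 0 0;0 0 -0.006 0 0 0'
```

```text
t: 15.2
tool_pos: [0.5424, 0.149, 0.0949]
orientation: [2.617, 1.737, 0.001]
force: [-5.5, 0.3, 10.4]
opening: 0.0006
t: 15.5
tool_pos: [0.5429, 0.1491, 0.0947]
orientation: [2.617, 1.737, 0.003]
force: [-9.5, -1.7, 20.5]
opening: 0.0007
```

```bash
python3 -m handwheel '0 0 0.03 0 0 0;0 0 0.15 0 0 0;0 0 0.3 0 0 0;0 0 0.4 0 0 0;0 0 0.4 0 0 0'
python3 -m handwheel '-0.05 -0.15 0 0 0 0;-0.1 -0.3 0 0 0 0;-0.1 -0.35 0 0 0 0;-0.1 -0.35 0 0 0 0'
python3 - <<'E'
from h import *
for c in ['side','wrist','top']:
    im,d,s=shot(c,c+'10');print(c,s['t'],s['tool_pos'])
    P,u,v=cloud(c,d,s)
    r=np.hypot(P[:,0]-.5325,P[:,1]-.126)
    k=(r<.04)&(P[:,2]>.08)&(P[:,2]<.13)
    if c=='top': k&=(v<250)
    M=np.array([.5325,.126]);e=np.array([.391,.921])
    x=(P[:,:2]-M)@e
    for lo,hi in[(-.04,-.025),(-.008,.008),(.025,.037)]:
        kk=k&(x>lo)&(x<hi)
        if kk.sum(): print('lid z at x',lo,hi,kk.sum(),np.median(P[kk,2]).round(4),P[kk,2].max().round(4))
    g=(np.hypot(P[:,0]-.503,P[:,1]+.275)<.012)&(P[:,2]>.05)&(P[:,2]<.07)
    if g.sum(): print('infknob',P[g].mean(0))
    for q,z in [('teapot',0),('pot_mouth',.088),('dish_floor',.004),('infuser_center',.032)]:
        for t in robot.tip_of(c,q)[:2]:
            a=t['at'];print(c,q,t['conf'],atz(c,[[a[1],a[0]]],z,s)[0].round(4))
im=np.load('side10.npz')['im'][100:300,170:370]; cv2.imwrite('pics/s10z.png',cv2.resize(cv2.cvtColor(im,cv2.COLOR_RGB2BGR),None,fx=3,fy=3,interpolation=2))
E
```

```text
t: 16.0
tool_pos: [0.5454, 0.1492, 0.2182]
orientation: [2.614, 1.735, 0.015]
force: [1.1, 0.5, -0.0]
opening: 0.0006
t: 16.4
tool_pos: [0.5119, 0.0418, 0.2111]
orientation: [2.62, 1.733, -0.0]
force: [-0.0, 0.2, 0.7]
opening: 0.0002
side 16.4 [0.51187394 0.04182222 0.2111102 ]
lid z at x -0.04 -0.025 36 0.0933 0.0961
lid z at x -0.008 0.008 138 0.0962 0.1154
lid z at x 0.025 0.037 87 0.0923 0.0974
infknob [ 0.50396317 -0.2743662   0.05754752]
side teapot 0.75 [0.5365 0.1275 0.    ]
side pot_mouth 0.82 [0.5398 0.136  0.088 ]
side dish_floor 0.67 [ 0.4979 -0.2874  0.004 ]
side dish_floor 0.58 [0.543  0.1315 0.004 ]
side infuser_center 0.45 [ 0.499  -0.2858  0.032 ]
side infuser_center 0.45 [0.5738 0.0102 0.032 ]
wrist 16.65 [0.51226661 0.04490141 0.21123714]
lid z at x -0.04 -0.025 724 0.091 0.0951
lid z at x -0.008 0.008 1681 0.0942 0.1128
lid z at x 0.025 0.037 836 0.0915 0.0952
wrist teapot 0.77 [0.5341 0.1271 0.    ]
wrist pot_mouth 0.81 [0.5325 0.127  0.088 ]
wrist infuser_center 0.94 [ 0.5663 -0.0119  0.032 ]
top 16.9 [0.51215668 0.04443424 0.21132979]
infknob [ 0.50074894 -0.27704934  0.05863892]
top dish_floor 0.97 [ 0.4976 -0.2801  0.004 ]
top infuser_center 0.61 [ 0.5102 -0.2898  0.032 ]
```

View pics/s10z.png

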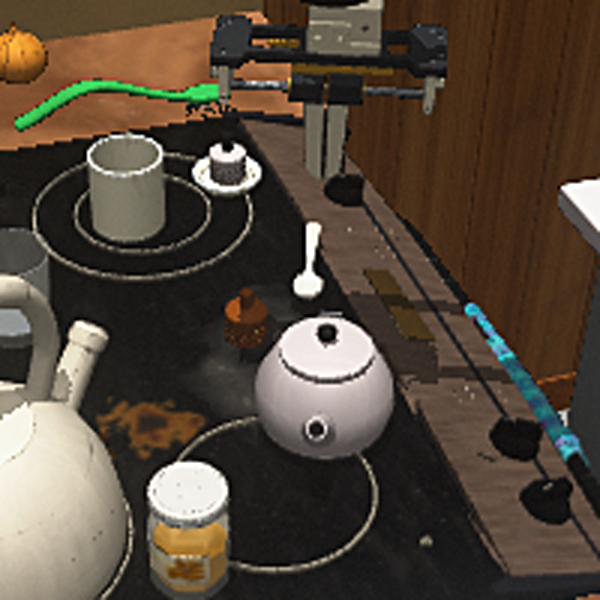

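View pics/wrist10.png

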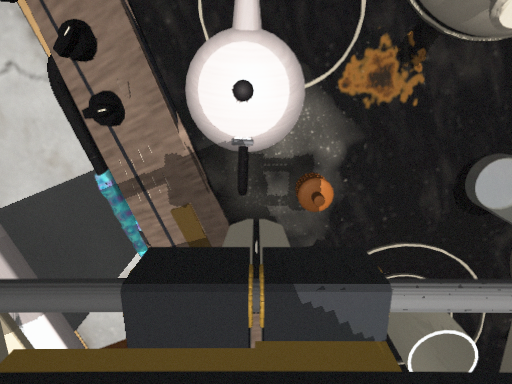

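The lid is level: z 0.091 at both front and back, with knob top 0.113. The pot hasn't moved, the infuser stands in the dish at (228,160) in the crop, and the robot is clear.

```bash
python3 -c "
from plant import robot
print(robot.close_job())"
```

```text
the job is handed in; nothing more can be done
None
```

I took the bare steel infuser out of the pot, stood it upright in the drip dish and let go. Then I pushed the pot's lid over with shut fingers, pressed it down, and handed the job in at about 17 s. No verdict was reported.

- **Infuser:** after I let go, it stood upright with its top at z = 0.060 m. Its axis was about 2 mm from the dish centre, measured with the wrist camera.
- **Lid:** its surface is level, with z ≈ 0.091 m at both the hinge side and the front. The knob top is at 0.113 m, where it should be with the lid shut. Pressing met firm resistance of about 20 N with no further give.
- **Pot, mug and honey jar:** the pot's mouth measured within 1 mm of where it was at the start. The mug and jar look untouched, though I only compared them by eye. The fingers were clear of everything.
- **Disagreements:** the side and top cameras' point network put the infuser and dish up to about 15 mm from the wrist-camera values. I trusted depth: it put the knob at about (0.503, -0.275) with the wrist camera, and within about 3 mm of that with the other two. The top camera's final view didn't yield the lid, probably because the arm was over it.

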